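Post the steel tally down the lock keeper's chute

ROBOT

A 7-joint arm with a two-finger parallel gripper is mounted at the origin on the work surface. World frame = base frame: x ahead of the robot, y to its left, z up, the work surface at z = 0. Lengths are in m, angles in rad, forces in N, time in s.
With the tool pointing down it reaches from about 0.4 to 0.85 m from the base axis. Payload 10.4 kg.
Tool frame: the origin (TCP) lies midway between the tips of the shut fingers; the grasp point (between the pads) lies 19 mm behind it; z points along the fingers, y is the direction in which the jaws open and shut (so a half turn about z gives the same grasp; the last joint's range is limited). The gripper opens to 87 mm and grips with 3 to 60 N. Pads are 19 mm wide; open, the fingers measure 117 mm over their backs; the gripper's body (75 mm by 190 mm) begins 51 mm behind the grasp point.
Start: joints at [1.185, 0.332, -0.065, 1.46, 0.022, 1.35, -0.088], TCP at [0.222, -0.584, 0.223] pointing down, gripper open.
Joint ranges: [-2.6, 2.6], [-0.5, 2.12], [-1.47, 1.34], [0.16, 2.42], [-1.27, 4.41], [0.06, 2.06], [-2.6, 2.6]. Speed limits (rad/s): [2.22, 2.22, 2.79, 2.79, 3.14, 3.14, 3.14].

INTERFACE

Orientations are given as a unit quaternion [x, y, z, w].
In Python, from bench import r gives the robot as it stands.
- The arm moves only by the tool step_arm, never from a script. Its argument "increments" is a list of rows, each a list of 2 entries, a list of its own where there are three numbers: the shift along the tool's x, y, z in m, then the turn, a rotation vector about the tool's x, y, z in rad. A call has 1 to 5 rows; each row is the pose to reach, as a shift and turn from the pose measured when the call began, along the tool's axes at that moment; what a row does not reach only later rows make up. A row lasts 1/10 s, in which the tool goes at most 50 mm and 8.59 degrees, less where a joint would pass 70% of its speed; a pose out of reach is approached as far as the arm can. A call with a gripper value outside its range is refused whole. "hand" is the closure, from -1 (fully open) to 1 (shut), so that 0 is half open, set as the call begins (left out, the last holds). The fingers move at their own pace and stop on an object; "grip_force" is the grip in N (left out, the last holds). Time passes only in rows, so rows that repeat a pose let the fingers close. It gives the time, the measured TCP pose, the force and the opening at its end, in the units of the state.
- r.read_state(): the state, without advancing time (a new reading comes with each control period).
- r.camera(name): name is "side" or "top" or "wrist"; returns a dict with "pixels" (480x640x3 uint8, blue, green, red), "camera_matrix" (3x3 intrinsics, pixels), "extrinsics" (4x4, takes a point from camera to world coordinates). Camera axes: x right, y up, looking along -z (the intrinsics and any distortion apply to the point x, -y, -z); pixel columns grow to the right and rows downward; lengths in m; the calibration is good to about 2 mm. A picture is of the moment at which its call begins. There is no depth.
- r.close_job(): hands the job in, once; it reports no verdict.
The state is a dict: "time": time; "joint_positions": joint angles; "joint_vel": joint speeds; "joint_torque": joint torques, N m; "ee_pos": TCP position; "eef_rot": TCP orientation; "ft_force": force on the tool from outside, world axes, zero at the start; "torque": the same for the moment, N m; "width": finger opening in m.
Only numpy, scipy, OpenCV 4.12 (cv2) and the standard library are available. Lean on these libraries where they do the work, as an engineer would, in place of code of your own. Each camera call takes 0.05 s, during which the arm holds its last target.

TASK

Lift the aluminium flap by its bar handle until it stands upright, then slide the flat steel tally along the ledge inside the recess, pressing on it from above with light fingertip force (never more than 20 N on the tally, and never lifting it out of the recess), until it falls off the end of the ledge and lies at the bottom of the chute. Then lower the flap gently until it is fully shut, and leave the other things where they are.

Things in the scene. Friction and masses are not known exactly. Their poses are not given: they have to be found in the camera images.
- shelf_unit: Fixed plywood shelf unit, 150 x 360 x 130 mm (x, y, z of its frame), origin at the centre of its underside, z up, front to -x. Its top has a recess 52 mm wide (x = -41 to +11 mm) and 200 mm long (y = -100 to +100 mm) under the flap. Its -y half holds the ledge, about 25 mm below the top; from y = +2.5 to +100 mm is the chute's mouth, a well whose floor is about 95 to 115 mm below the top.
- flap (a joint): Hinge angle of the aluminium flap (220 mm along y, 116 mm from hinge to free edge, 3 mm thick, 0.25 kg): 0 = shut, lying on the shelf top; 1.57 = upright; stops at 1.75. The free (front, -x) edge rises and swings towards +x. The hinge is stiff: the flap stays where it is left; moving it takes about 3 to 6 N at the handle.
- flap_bar (a point): Middle of the flap's handle: a round steel bar 10 mm thick, 100 mm long along the shelf unit's y, standing 45 mm (centre) off the flap's upper face on two posts at its ends, 104 mm from the hinge line. With the flap upright the bar is on the +x side of it. A point on the flap: it turns with it.
- flap_hinge (a point): Middle of the flap's hinge line, which runs along the shelf unit's y, at its x = +58 mm, 130 mm above its underside.
- ledge_end (a point): Middle of the end of the thin aluminium ledge, where the chute begins (x = -15, y = +2.5, z = 105 mm in the shelf unit's frame, axes alike): where it would be if the ledge were level. The ledge is loose-fitted: its slope along y differs from day to day by up to 2.5 degrees up or down, so its end may be 3 mm higher or lower, to be felt. 20 N does not shift it.
- tally: Smooth flat steel tally, 44 x 64 x 8 mm (x, y, z), about 0.18 kg. Origin at its centre, half-way up. It lies flat on the ledge, long side along the recess, 0 to 4 mm from the recess's -y end wall and 2 to 6 mm from the side walls: no room for fingers behind or beside it. It lies as sloped as the ledge. Closed fingertips pressed on it with 4 to 12 N drag it along; freed with its centre past the ledge's end it tips into the chute.
- padlock: Steel padlock 75 x 40 x 20 mm lying on the shelf unit's top beyond the +y end of the flap (bystander).
- whistle: White enamel whistle, 50 x 20 x 22 mm, on the shelf unit's top beyond the -y end of the flap (bystander).
- aid_tin: Blue first aid tin, 112 x 172 x 65 mm, on the table (bystander); origin at the centre of its underside.
- mallet: Mallet with an orange rubber head (64 mm thick, 100 mm long) and a wooden handle, 260 mm long in all, lying on the table (bystander).
- mug: White mug, 80 mm wide, 90 mm high, on the table (bystander).
- torch: Torch, 155 mm long, 44 mm thick, lying on the table (bystander).

How it is judged:
On the way, in this order (a step that is already met when the one before it is completed fails the run):
1. the flap stands upright (hinge beyond 1.25 rad) (value of joint flap above 1.25 rad), for 0.2 s.
2. the tally lies at rest at the bottom of the chute (z of tally in the frame of shelf_unit between 0.005 and 0.07 m and y of tally in the frame of shelf_unit above 0.005 m and linear speed of tally below 0.02 m/s), for 0.2 s.
At the end, for the whole second after the job is handed in: The tally is at rest at the bottom of the chute (its centre past the ledge's end and less than 70 mm above the shelf unit's underside) and the flap is shut (hinge below 0.05 rad) (all of step 2 and value of joint flap below 0.05 rad); the robot touches nothing.
It fails at once if the arm presses on the tally with more than 20 N (contact force between the arm and tally above 20 N).
It fails at once if the fingers press on the tally with more than 20 N (contact force between the fingers and tally above 20 N).
It fails at once if the tally is lifted out of the recess (z of tally in the frame of shelf_unit above 0.14 m).
It fails at once if the flap is slammed shut (faster than 3 rad/s) (velocity of joint flap below -3 rad/s).
It fails at once if another thing is moved by more than 20 mm (distance of any of padlock, whistle, aid_tin, mallet, mug, torch from where it was at the start of the episode above 0.02 m).
It also fails if it takes over 72 s, if anything falls off the work surface, if the arm or the gripper's body presses on something with over 40 N, if the wrist force passes 120 N, or if a joint passes its speed limit or range.

## Working session

There is one attempt and no reset: what is moved stays moved. The work goes in short steps, Python scripts to look and compute and a tool call to move; the robot and the scene stay as the last step left them, time stands still between calls to the robot, and variables do not carry over. Pictures are saved under pics/ and viewed, and the job is handed in when it is done.

Besides the shell and the picture viewer there is one more tool, called after ">>>" as name(argument=value, ...), one argument or row to a line, values as JSON. step_arm: Moves the arm, as the interface text tells. Its arguments: {"type":"object","properties":{"increments":{"type":"array"},"hand":{"type":"number"},"grip_force":{"type":"number"}},"required":["increments"]}

```bash
ls; mkdir -p pics; python3 - <<'E'
from bench import r
import cv2,numpy as np
s=r.read_state(); print(s)
for n in ["side","top","wrist"]:
    c=r.camera(n); cv2.imwrite(f"pics/{n}0.png",c["pixels"]); print(n,c["camera_matrix"].tolist(),np.round(c["extrinsics"],4).tolist(),[k for k in c])
E
```

```text
pics
{'time': 0.0, 'joint_positions': array([ 1.18537388,  0.3328766 , -0.0647339 ,  1.46096087,  0.02161289,
        1.34990364, -0.08849936]), 'joint_vel': array([-1.53260655e-03,  2.35836357e-03,  7.99025694e-05, -6.60330921e-04,
       -2.06656814e-04, -9.77086424e-04,  1.38682746e-03]), 'joint_torque': array([-9.03439723e-04, -6.23267269e+01,  2.39871209e-02, -3.89898133e+01,
       -6.14892016e-02,  4.00010333e-02,  1.02730435e-04]), 'ee_pos': array([ 0.22168843, -0.58393527,  0.22174174]), 'eef_rot': array([ 9.83584668e-01,  1.80445766e-01, -1.65185695e-04, -7.07032030e-04]), 'ft_force': array([-0.05452855,  0.38070298, -0.30136285]), 'torque': array([-0.00238542,  0.06737852, -0.04671009]), 'width': 0.08675648666014894}
side [[504.11651455128543, 0.0, 322.192698325584], [0.0, 504.11651455128543, 245.22834608842524], [0.0, 0.0, 1.0]] [[-0.8718, 0.299, -0.3881, 0.1585], [-0.4899, -0.5386, 0.6855, 0.8202], [-0.0041, 0.7877, 0.616, 0.8615], [0.0, 0.0, 0.0, 1.0]] ['pixels', 'camera_matrix', 'extrinsics']
top [[491.20168884229673, 0.0, 319.79207145601373], [0.0, 491.20168884229673, 230.6727482567809], [0.0, 0.0, 1.0]] [[-0.0092, 0.996, -0.0884, 0.5026], [-0.9999, -0.0098, -0.0073, -0.0118], [-0.0082, 0.0884, 0.9961, 1.2846], [0.0, 0.0, 0.0, 1.0]] ['pixels', 'camera_matrix', 'extrinsics']
wrist [[416.35030610886565, 0.0, 320.30764221716584], [0.0, 416.35030610886565, 233.1998545903301], [0.0, 0.0, 1.0]] [[0.3546, 0.9065, 0.2293, 0.2839], [-0.935, 0.344, 0.0861, -0.5612], [-0.0008, -0.2449, 0.9695, 0.3834], [0.0, 0.0, 0.0, 1.0]] ['pixels', 'camera_matrix', 'extrinsics']
```

View pics/side0.png

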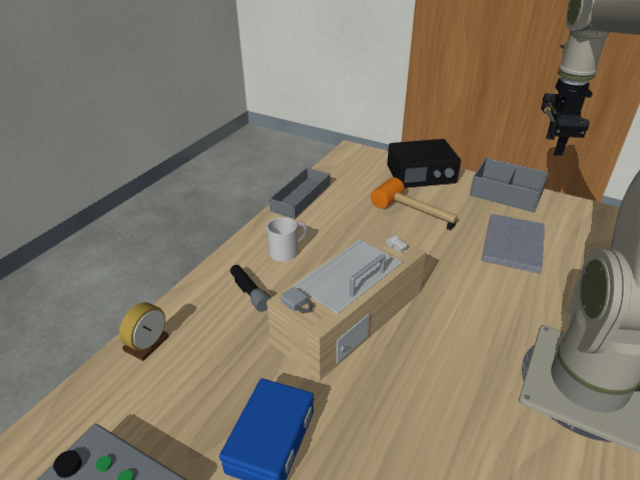

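View pics/top0.png

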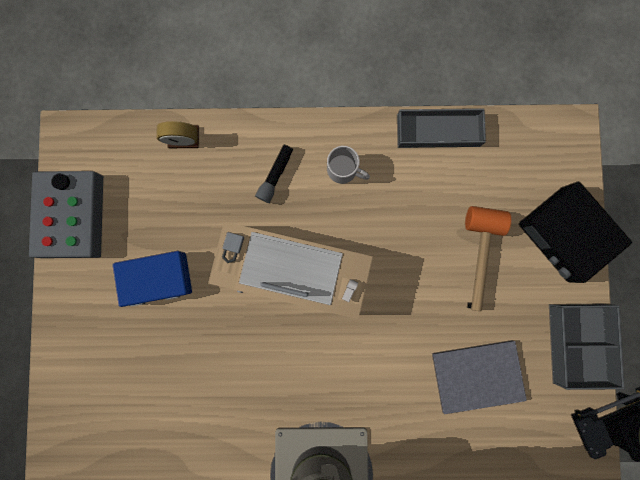

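View pics/wrist0.png

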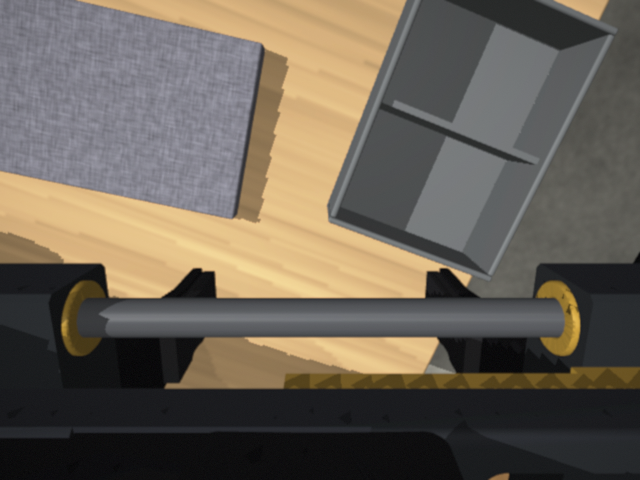

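The side and top views show the shelf unit, with the flap at about top px (290,270), the padlock at (232,245) and the whistle at (350,290). I'll zoom in to find the corners.

```bash
python3 - <<'E'
import cv2
a=cv2.imread("pics/top0.png")[215:325,200:380]; cv2.imwrite("pics/topz.png",cv2.resize(a,None,fx=4.4,fy=4.4,interpolation=cv2.INTER_CUBIC))
a=cv2.imread("pics/side0.png")[225:375,260:440]; cv2.imwrite("pics/sidez.png",cv2.resize(a,None,fx=4,fy=4,interpolation=cv2.INTER_CUBIC))
E
```

```text
(no output)
```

View pics/topz.png

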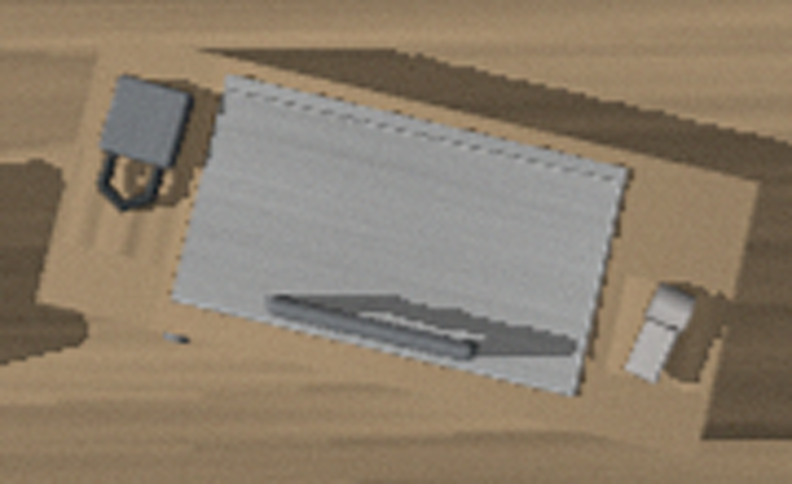

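View pics/sidez.png

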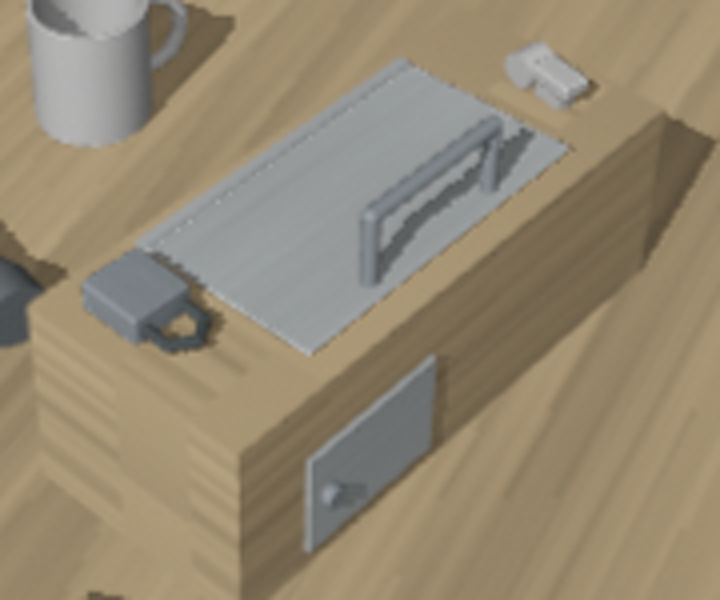

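```bash
cat > h.py <<'E'
import numpy as np,cv2
from scipy.optimize import least_squares
from scipy.spatial.transform import Rotation as R
def ray(c,p):
    K,T=c["camera_matrix"],c["extrinsics"]
    d=np.array([(p[0]-K[0,2])/K[0,0],-(p[1]-K[1,2])/K[1,1],-1.]); d=T[:3,:3]@d
    return T[:3,3],d
def plane(c,p,z):
    o,d=ray(c,p); return o+d*(z-o[2])/d[2]
def proj(c,X):
    K,T=c["camera_matrix"],c["extrinsics"]
    q=T[:3,:3].T@(np.asarray(X)-T[:3,3]); return np.array([K[0,0]*q[0]/-q[2]+K[0,2],K[1,1]*-q[1]/-q[2]+K[1,2]])
E
python3 - <<'E'
from bench import r
from h import *
T=r.camera("top");S=r.camera("side")
tz=lambda x,y:((x+.5)/4.4-.5+200,(y+.5)/4.4-.5+215)
sz=lambda x,y:((x+.5)/4-.5+260,(y+.5)/4-.5+225)
obs=[(T,tz(578,394),(-58,-110,133)),(T,tz(173,298),(-58,110,133)),(T,tz(757,181),(75,-180,130)),(T,tz(38,302),(-75,180,130)),(T,tz(700,438),(-75,-180,130)),(T,tz(95,50),(75,180,130)),
(S,sz(312,353),(-58,110,133)),(S,sz(570,150),(-58,-110,133)),(S,sz(240,455),(-75,180,130)),(S,sz(665,118),(-75,-180,130)),(S,sz(32,305),(75,180,130)),
(T,tz(272,304),(-46,50,175)),(T,tz(472,350),(-46,-50,175)),(S,sz(370,212),(-46,50,175)),(S,sz(495,127),(-46,-50,175))]
def W(v,m): return R.from_euler('z',v[2]).apply(np.array(m)/1000)+[v[0],v[1],0]
f=lambda v:np.concatenate([proj(c,W(v,m))-p for c,p,m in obs])
s=least_squares(f,[.5,0,-.2],loss='soft_l1'); print(s.x,np.degrees(s.x[2])); print(np.round(f(s.x).reshape(-1,2),1).tolist())
for n,idx in (("top",[0,1,2,3,4,5,11,12]),("side",[6,7,8,9,10,13,14])):
    s2=least_squares(lambda v:np.concatenate([proj(obs[i][0],W(v,obs[i][2]))-obs[i][1] for i in idx]),[.5,0,-.2],loss='soft_l1'); print(n,s2.x)
E
```

```text
[ 0.51431957  0.06666521 -0.23131185] -13.253192902466793
[[-0.3, 0.3], [-0.2, 1.1], [0.5, -0.5], [-0.0, 0.7], [-0.2, 4.1], [2.2, -4.2], [-0.3, 0.2], [-0.4, -1.1], [0.2, -0.2], [-0.6, -3.3], [-1.1, 0.0], [1.2, 0.8], [-0.9, 0.2], [0.5, 2.3], [-0.8, 0.4]]
top [ 0.51550404  0.06738322 -0.22282054]
side [ 0.51313267  0.06646711 -0.23919749]
```

```bash
python3 - <<'E'
from bench import r
from h import *
T=r.camera("top");S=r.camera("side")
tz=lambda x,y:((x+.5)/4.4-.5+200,(y+.5)/4.4-.5+215)
sz=lambda x,y:((x+.5)/4-.5+260,(y+.5)/4-.5+225)
for n,p in dict(f1=(578,394),f2=(173,298),r1=(628,168),r2=(228,76),s_rr=(757,181),s_fl=(38,302)).items(): print(n,np.round(plane(T,tz(*p),.132),4))
for n,p in dict(f1=(570,150),f2=(312,353),r1=(405,58),r2=(140,245),sfl=(240,455),sfr=(665,118),srl=(32,305)).items(): print("side",n,np.round(plane(S,sz(*p),.132),4))
for nm,c,f in(("top",T,tz),("side",S,sz)):
    im=c["pixels"].copy(); im=cv2.resize(im,None,fx=4,fy=4,interpolation=cv2.INTER_CUBIC)
    for yaw,col in((-.2313,(0,0,255)),(-.2392,(0,255,0))):
      W=lambda m:R.from_euler('z',yaw).apply(np.array(m)/1000)+[.5143,.0667,0]
      for poly in([(-58,-110,133),(-58,110,133),(58,110,133),(58,-110,133)],[(-75,-180,130),(-75,180,130),(75,180,130),(75,-180,130)],[(-46,50,175),(-46,-50,175)]):
        cv2.polylines(im,[np.array([(proj(c,W(m))+.5)*4-.5 for m in poly]).astype(np.int32)],True,col,1)
    x0,y0=(200,215) if nm=="top" else (260,225)
    cv2.imwrite(f"pics/{nm}_ov.png",im[y0*4:(y0+145)*4,x0*4:(x0+190)*4])
E
```

```text
f1 [ 0.4332 -0.0277  0.132 ]
f2 [0.4856 0.1868 0.132 ]
r1 [ 0.5524 -0.0557  0.132 ]
r2 [0.6037 0.1579 0.132 ]
s_rr [ 0.5448 -0.1243  0.132 ]
s_fl [0.4842 0.2586 0.132 ]
side f1 [ 0.4307 -0.0251  0.132 ]
side f2 [0.4833 0.1853 0.132 ]
side r1 [ 0.5491 -0.057   0.132 ]
side r2 [0.6007 0.1594 0.132 ]
side sfl [0.4817 0.2612 0.132 ]
side sfr [ 0.394  -0.0782  0.132 ]
side srl [0.6253 0.2252 0.132 ]
```

View pics/top_ov.png

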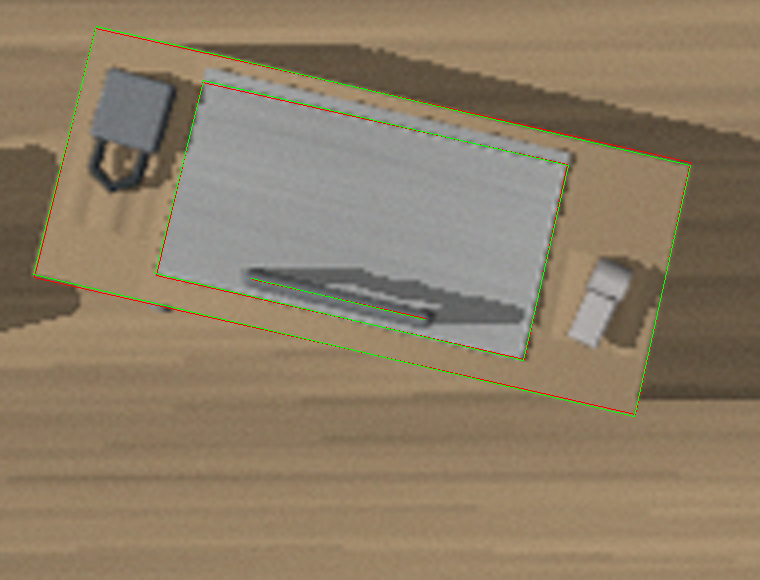

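View pics/side_ov.png

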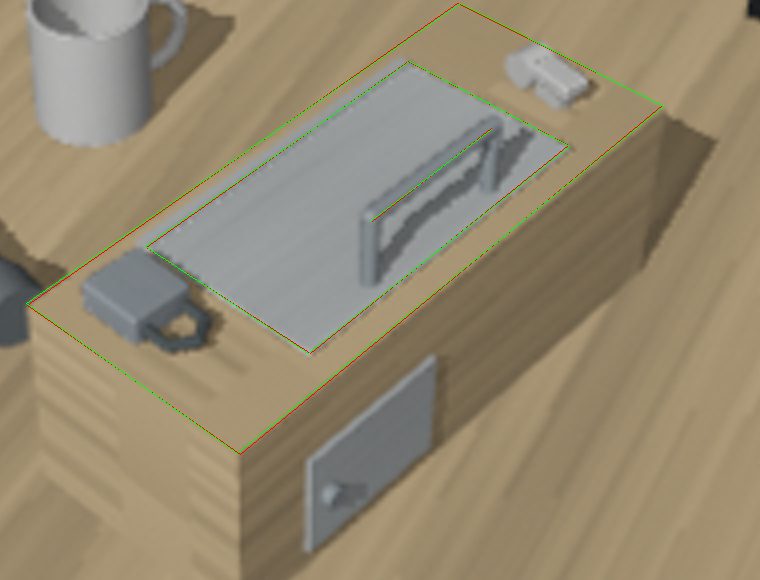

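Pose fitted: shelf at (0.5145, 0.0668), yaw about -0.238 rad, and the overlay matches the edges within about 1 px. Next I'll compute the moves.

```bash
cat >> h.py <<'E'
YAW=-.237; O=np.array([.5146,.0668,0])
RS=R.from_euler('z',YAW)
def sw(m): return RS.apply(np.array(m)/1000)+O      # shelf mm -> world m
def ws(p): return RS.inv().apply(np.array(p)-O)*1000
def tool(ang): # tool down, tool x at shelf-frame angle ang
    a=YAW+ang; x=np.array([np.cos(a),np.sin(a),0]); z=np.array([0,0,-1.]); return R.from_matrix(np.stack([x,np.cross(z,x),z],1))
def bar(th): # shelf mm, bar centre
    c,s=np.cos(th),np.sin(th); return np.array([58-104*c+45*s,0,130+104*s+45*c])
def inc(s,p,Rt):
    R0=R.from_quat(s["eef_rot"]); return np.round(R0.inv().apply(np.array(p)-s["ee_pos"]),4).tolist(),np.round((R0.inv()*Rt).as_rotvec(),4).tolist()
def stat(s):
    R0=R.from_quat(s["eef_rot"]); print("t",round(s["time"],2),"shelf mm",np.round(ws(s["ee_pos"]),1),"F",np.round(RS.inv().apply(s["ft_force"]),1),"w",round(s["width"],4))
E
python3 - <<'E'
from bench import r
from h import *
s=r.read_state(); stat(s); Rt=tool(np.pi/2)
print(bar(0),sw(bar(0)))
print(inc(s,sw(bar(0)+[0,0,60]),Rt))
E
```

```text
t 0.35 shelf mm [-131.8 -701.6  222.4] F [-0.1  0.1 -0. ] w 0.0871
[-46.   0. 175.] [0.46988585 0.07760023 0.175     ]
([0.4668, -0.5308, -0.0125], [-0.0002, -0.0001, -0.9711])
```

>>> step_arm(
  increments=[
    [[0.031, -0.035, -0.003], [0, 0, -0.065]],
    [[0.062, -0.07, -0.006], [0, 0, -0.13]],
    [[0.093, -0.105, -0.009], [0, 0, -0.195]],
    [[0.124, -0.14, -0.012], [0, 0, -0.26]],
    [[0.155, -0.175, -0.015], [0, 0, -0.325]],
  ],
  hand=0.2,
  grip_force=20,
)

```text
time: 0.85
ee_pos: [0.305, -0.3638, 0.2376]
eef_rot: [0.941, 0.338, -0.0, 0.0]
ft_force: [0.8, 0.0, 0.6]
width: 0.0552
```

```bash
cat > g.py <<'E'
import sys
from bench import r
from h import *
a=[float(x) for x in sys.argv[1:5]]
s=r.read_state(); stat(s); print(inc(s,sw(a[:3]),tool(a[3])))
E
python3 g.py -46 0 235 1.5708
```

```text
t 0.85 shelf mm [-102.7 -467.8  237.6] F [0.8 0.2 0.6] w 0.0552
([0.4083, -0.2353, 0.0025], [0.0001, 0.0003, -0.6433])
```

>>> step_arm(
  increments=[
    [[0.041, -0.0235, 0], [0, 0, -0.065]],
    [[0.082, -0.047, 0], [0, 0, -0.13]],
    [[0.123, -0.07, 0], [0, 0, -0.195]],
    [[0.164, -0.094, 0], [0, 0, -0.26]],
    [[0.204, -0.118, 0], [0, 0, -0.322]],
  ],
)

```text
time: 1.35
ee_pos: [0.3875, -0.141, 0.2379]
eef_rot: [0.874, 0.486, 0.0, 0.001]
ft_force: [0.7, -0.7, 0.1]
width: 0.0352
```

```bash
python3 g.py -46 0 235 1.5708
```

```text
t 1.35 shelf mm [ -74.8 -231.9  237.9] F [ 0.9 -0.5  0.1] w 0.0352
([0.2292, -0.0453, 0.0027], [0.0011, 0.0008, -0.3187])
```

>>> step_arm(
  increments=[
    [[0.046, -0.009, 0], [0, 0, -0.065]],
    [[0.092, -0.018, 0], [0, 0, -0.13]],
    [[0.138, -0.027, 0], [0, 0, -0.195]],
    [[0.184, -0.036, 0], [0, 0, -0.26]],
    [[0.229, -0.045, 0.0025], [0, 0, -0.319]],
  ],
)

```text
time: 1.85
ee_pos: [0.4706, 0.0792, 0.2358]
eef_rot: [0.785, 0.62, 0.0, 0.001]
ft_force: [1.3, -0.0, -0.8]
width: 0.035
```

```bash
python3 g.py -46 0 235 1.5708; python3 - <<'E'
from bench import r
from h import *
for n in ["top","wrist","side"]:
    c=r.camera(n); im=c["pixels"]
    if n!="wrist":
        x0,y0=(200,200) if n=="top" else (260,180)
        im=cv2.resize(im[y0:y0+145,x0:x0+190],None,fx=4,fy=4,interpolation=cv2.INTER_CUBIC)
    cv2.imwrite(f"pics/{n}1.png",im)
E
```

```text
t 1.85 shelf mm [-45.7   1.7 235.8] F [ 1.3  0.3 -0.8] w 0.035
([-0.0017, -0.0003, 0.0008], [0.0026, 0.0009, 0.0027])
```

View pics/wrist1.png

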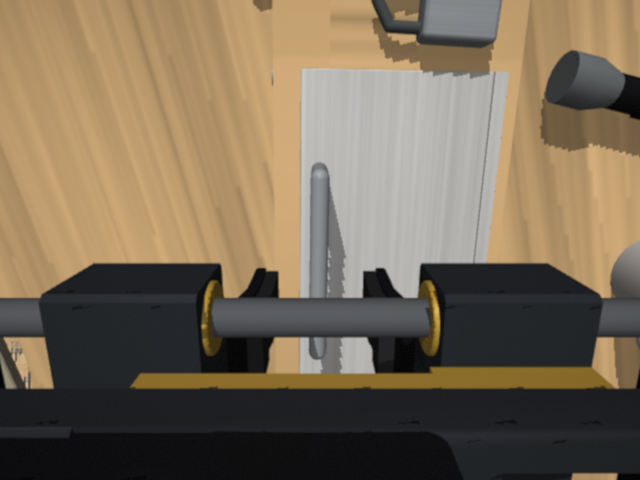

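View pics/side1.png

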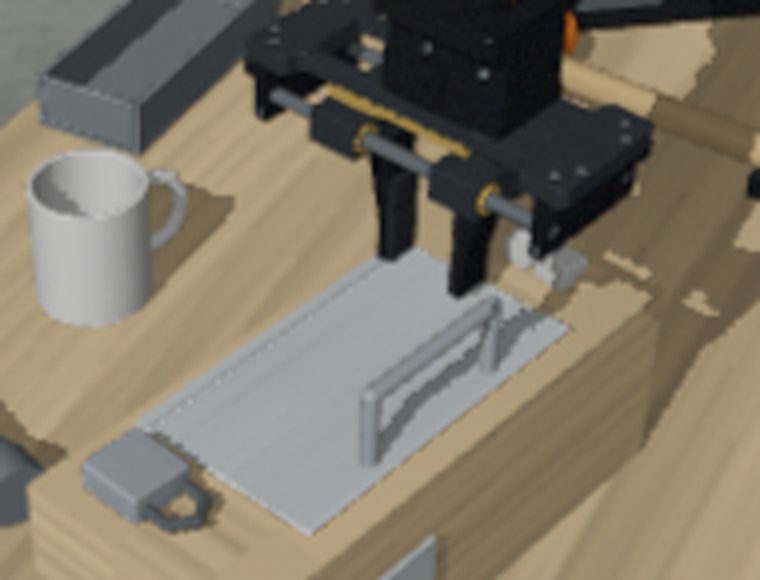

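The wrist view shows the bar at column 318, centred between the pads (about 278 and 365). I'll descend 80 mm and close.

>>> step_arm(
  increments=[
    [[0, 0, 0.04], [0, 0, 0]],
    [[0, 0, 0.075], [0, 0, 0]],
    [[0, 0, 0.08], [0, 0, 0]],
    [[0, 0, 0.08], [0, 0, 0]],
    [[0, 0, 0.08], [0, 0, 0]],
  ],
)

```text
time: 2.5
ee_pos: [0.471, 0.0802, 0.1568]
eef_rot: [0.784, 0.621, 0.001, 0.001]
ft_force: [-0.4, 0.2, 0.5]
width: 0.0346
```

>>> step_arm(
  increments=[
    [[0, 0, 0], [0, 0, 0]],
    [[0, 0, 0], [0, 0, 0]],
    [[0, 0, 0], [0, 0, 0]],
    [[0, 0, 0], [0, 0, 0]],
    [[0, 0, 0], [0, 0, 0]],
  ],
  hand=1,
  grip_force=15,
)

```text
time: 3.0
ee_pos: [0.4688, 0.0807, 0.1564]
eef_rot: [0.784, 0.621, -0.001, -0.001]
ft_force: [-11.4, 0.9, 5.8]
width: 0.009
```

```bash
cat > arc.py <<'E'
import sys
from bench import r
from h import *
s=r.read_state(); stat(s)
p=ws(s["ee_pos"])+[0,0,19]
th=np.arctan2(p[2]-130,58-p[0])-np.arctan2(45,104)  # angle of bar
print("theta est",round(th,3),"radius",round(np.hypot(p[2]-130,58-p[0]),1))
rows=[]
off=np.array([0,p[1],-19])
for t in np.linspace(th,th+float(sys.argv[1]),6)[1:]:
    rows.append(list(inc(s,sw(bar(t)+off),tool(np.pi/2))))
print(rows)
E
python3 arc.py 0.2
```

```text
t 3.0 shelf mm [-47.8   2.8 156.4] F [-11.3  -1.8   5.8] w 0.009
theta est -0.003 radius 115.1
[[[-0.0, 0.0035, -0.0034], [-0.0025, 0.0005, 0.0061]], [[-0.0, 0.0056, -0.0075], [-0.0025, 0.0005, 0.0061]], [[-0.0001, 0.0077, -0.0115], [-0.0025, 0.0005, 0.0061]], [[-0.0001, 0.0101, -0.0153], [-0.0025, 0.0005, 0.0061]], [[-0.0001, 0.0126, -0.0191], [-0.0025, 0.0005, 0.0061]]]
```

```bash
sed -i 's/^O=.*//; s/^YAW=-.237; O=np.array(\[.5146,.0668,0\])/YAW=-.237; O=np.array([.5126,.0673,0])/' h.py; grep YAW= h.py; python3 arc.py 0.25
```

```text
YAW=-.237; O=np.array([.5126,.0673,0])
t 3.0 shelf mm [-45.8   2.8 156.4] F [-11.3  -1.8   5.8] w 0.009
theta est 0.004 radius 113.2
[[[-0.0, 0.0023, -0.0052], [-0.0025, 0.0005, 0.0061]], [[-0.0, 0.005, -0.0102], [-0.0025, 0.0005, 0.0061]], [[-0.0001, 0.0078, -0.0151], [-0.0025, 0.0005, 0.0061]], [[-0.0001, 0.011, -0.0198], [-0.0025, 0.0005, 0.0061]], [[-0.0001, 0.0143, -0.0243], [-0.0025, 0.0005, 0.0061]]]
```

>>> step_arm(
  increments=[
    [[0, 0.0023, -0.0052], [0, 0, 0]],
    [[0, 0.005, -0.0102], [0, 0, 0]],
    [[0, 0.0078, -0.0151], [0, 0, 0]],
    [[0, 0.011, -0.0198], [0, 0, 0]],
    [[0, 0.0143, -0.0243], [0, 0, 0]],
  ],
)

```text
time: 3.5
ee_pos: [0.4835, 0.0769, 0.1807]
eef_rot: [0.784, 0.621, -0.001, -0.001]
ft_force: [7.8, 0.0, -13.1]
width: 0.009
```

```bash
python3 arc.py 0.3
```

```text
t 3.5 shelf mm [-30.5   2.5 180.7] F [  7.5   1.9 -13.1] w 0.009
theta est 0.259 radius 112.7
[[[-0.0, 0.0039, -0.0056], [-0.0016, 0.0002, 0.0054]], [[-0.0, 0.0085, -0.0106], [-0.0016, 0.0002, 0.0054]], [[-0.0001, 0.0135, -0.0152], [-0.0016, 0.0002, 0.0054]], [[-0.0001, 0.0187, -0.0196], [-0.0016, 0.0002, 0.0054]], [[-0.0001, 0.0242, -0.0236], [-0.0016, 0.0002, 0.0054]]]
```

>>> step_arm(
  increments=[
    [[0, 0.0045, -0.0053], [0, 0, 0]],
    [[0, 0.009, -0.0103], [0, 0, 0]],
    [[0, 0.014, -0.015], [0, 0, 0]],
    [[0, 0.0192, -0.0193], [0, 0, 0]],
    [[0, 0.0247, -0.0233], [0, 0, 0]],
  ],
)

```text
time: 4.0
ee_pos: [0.5077, 0.071, 0.2042]
eef_rot: [0.784, 0.621, -0.001, -0.001]
ft_force: [-0.4, 0.1, -7.8]
width: 0.0089
```

```bash
python3 arc.py 0.3
```

```text
t 4.0 shelf mm [ -5.7   2.5 204.2] F [-0.4  0.  -7.8] w 0.0089
theta est 0.563 radius 112.9
[[[-0.0, 0.0055, -0.0041], [-0.0024, 0.0007, 0.0054]], [[-0.0001, 0.0114, -0.0074], [-0.0024, 0.0007, 0.0054]], [[-0.0001, 0.0175, -0.0104], [-0.0024, 0.0007, 0.0054]], [[-0.0001, 0.0238, -0.013], [-0.0024, 0.0007, 0.0054]], [[-0.0002, 0.0302, -0.0152], [-0.0024, 0.0007, 0.0054]]]
```

>>> step_arm(
  increments=[
    [[0, 0.0055, -0.0041], [0, 0, 0]],
    [[0, 0.0114, -0.0076], [0, 0, 0]],
    [[0, 0.0175, -0.0106], [0, 0, 0]],
    [[0, 0.0238, -0.0132], [0, 0, 0]],
    [[0, 0.0302, -0.0154], [0, 0, 0]],
  ],
)

```text
time: 4.5
ee_pos: [0.5375, 0.0637, 0.2201]
eef_rot: [0.784, 0.621, -0.001, -0.001]
ft_force: [-4.6, -1.9, -0.9]
width: 0.0093
```

```bash
python3 arc.py 0.3
```

```text
t 4.5 shelf mm [ 25.    2.4 220.1] F [-4.  -2.9 -0.9] w 0.0093
theta est 0.869 radius 114.0
[[[-0.0, 0.0067, -0.0012], [-0.0026, 0.0013, 0.0052]], [[-0.0001, 0.0134, -0.0026], [-0.0026, 0.0013, 0.0052]], [[-0.0001, 0.0201, -0.0036], [-0.0026, 0.0013, 0.0052]], [[-0.0001, 0.0269, -0.0041], [-0.0026, 0.0013, 0.0052]], [[-0.0002, 0.0337, -0.0043], [-0.0026, 0.0013, 0.0052]]]
```

>>> step_arm(
  increments=[
    [[0, 0.0067, -0.0014], [0, 0, 0]],
    [[0, 0.0134, -0.0028], [0, 0, 0]],
    [[0, 0.0201, -0.0038], [0, 0, 0]],
    [[0, 0.0269, -0.0043], [0, 0, 0]],
    [[0, 0.0337, -0.0045], [0, 0, 0]],
  ],
)

```text
time: 5.0
ee_pos: [0.5712, 0.0555, 0.2258]
eef_rot: [0.784, 0.62, -0.001, 0.0]
ft_force: [-4.6, -1.4, 2.5]
width: 0.0094
```

```bash
python3 arc.py 0.4
```

```text
t 5.0 shelf mm [ 59.8   2.3 225.8] F [-4.2 -2.5  2.5] w 0.0094
theta est 1.178 radius 114.8
[[[-0.0, 0.009, 0.002], [-0.0012, 0.0016, 0.0045]], [[-0.0001, 0.018, 0.0032], [-0.0012, 0.0016, 0.0045]], [[-0.0001, 0.0269, 0.0051], [-0.0012, 0.0016, 0.0045]], [[-0.0001, 0.0355, 0.0077], [-0.0012, 0.0016, 0.0045]], [[-0.0002, 0.044, 0.011], [-0.0012, 0.0016, 0.0045]]]
```

>>> step_arm(
  increments=[
    [[0, 0.009, 0.0008], [0, 0, 0]],
    [[0, 0.018, 0.0022], [0, 0, 0]],
    [[0, 0.0269, 0.0043], [0, 0, 0]],
    [[0, 0.0355, 0.007], [0, 0, 0]],
    [[0, 0.044, 0.0105], [0, 0, 0]],
  ],
)

```text
time: 5.5
ee_pos: [0.6151, 0.0449, 0.2153]
eef_rot: [0.785, 0.62, -0.001, 0.0]
ft_force: [-4.1, -3.9, 2.7]
width: 0.0092
```

>>> step_arm(
  increments=[
    [[0, 0, 0], [0, 0, 0]],
    [[0, 0, 0], [0, 0, 0]],
  ],
)

```text
time: 5.7
ee_pos: [0.6157, 0.0447, 0.2149]
eef_rot: [0.785, 0.62, -0.0, 0.0]
ft_force: [1.0, -2.7, -1.5]
width: 0.0092
```

```bash
python3 arc.py 0.1
```

```text
t 5.7 shelf mm [105.5   2.2 214.9] F [ 1.6 -2.4 -1.5] w 0.0092
theta est 1.591 radius 114.2
[[[-0.0, 0.0017, 0.0018], [0.0002, 0.0013, 0.0038]], [[-0.0, 0.0037, 0.0028], [0.0002, 0.0013, 0.0038]], [[-0.0, 0.0057, 0.0038], [0.0002, 0.0013, 0.0038]], [[-0.0, 0.0077, 0.0049], [0.0002, 0.0013, 0.0038]], [[-0.0, 0.0097, 0.006], [0.0002, 0.0013, 0.0038]]]
```

>>> step_arm(
  increments=[
    [[0, 0, 0], [0, 0, 0]],
    [[0, 0, 0], [0, 0, 0]],
    [[0, 0, 0], [0, 0, 0]],
    [[0, 0, -0.02], [0, 0, 0]],
    [[0, 0, -0.05], [0, 0, 0]],
  ],
  hand=0.45,
)

```text
time: 6.2
ee_pos: [0.6147, 0.0448, 0.2641]
eef_rot: [0.784, 0.62, -0.002, -0.0]
ft_force: [0.7, -0.6, 0.4]
width: 0.0236
```

>>> step_arm(
  increments=[
    [[0, 0, -0.03], [0, 0, 0]],
    [[0, 0, -0.06], [0, 0, 0]],
    [[0, 0, -0.08], [0, 0, 0]],
    [[0, -0.02, -0.09], [0, 0, 0]],
    [[0, -0.06, -0.09], [0, 0, 0]],
  ],
)

```text
time: 6.7
ee_pos: [0.5575, 0.0587, 0.355]
eef_rot: [0.785, 0.62, -0.0, -0.001]
ft_force: [-0.6, -0.5, 1.5]
width: 0.024
```

```bash
python3 g.py -15 -60 300 3.1416;  python3 - <<'E'
from bench import r
from h import *
for n in ["top","wrist","side"]:
    c=r.camera(n); im=c["pixels"]
    if n!="wrist":
        x0,y0=(200,200) if n=="top" else (260,180)
        im=cv2.resize(im[y0:y0+145,x0:x0+190],None,fx=4,fy=4,interpolation=cv2.INTER_CUBIC)
    cv2.imwrite(f"pics/{n}2.png",im)
E
```

```text
t 6.7 shelf mm [ 45.6   2.2 355. ] F [-0.5 -0.7  1.5] w 0.024
([-0.062, -0.0607, 0.0551], [-0.0011, -0.0014, -1.5675])
```

View pics/side2.png

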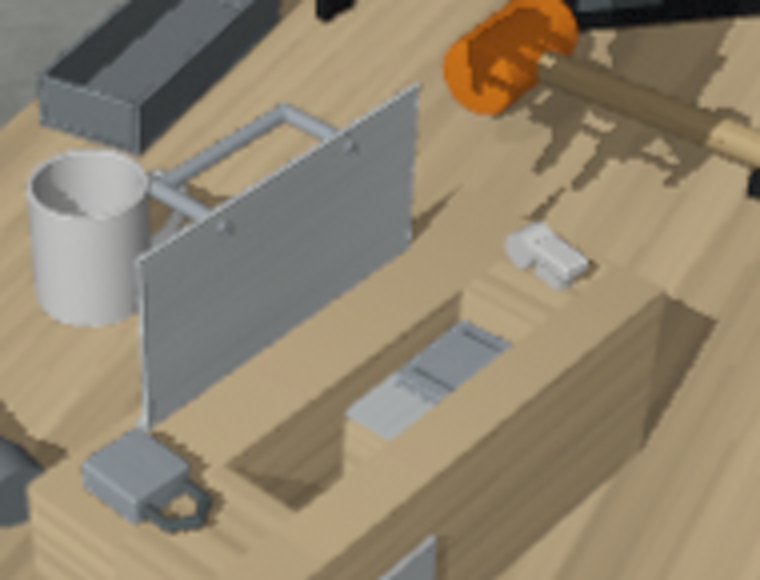

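View pics/wrist2.png

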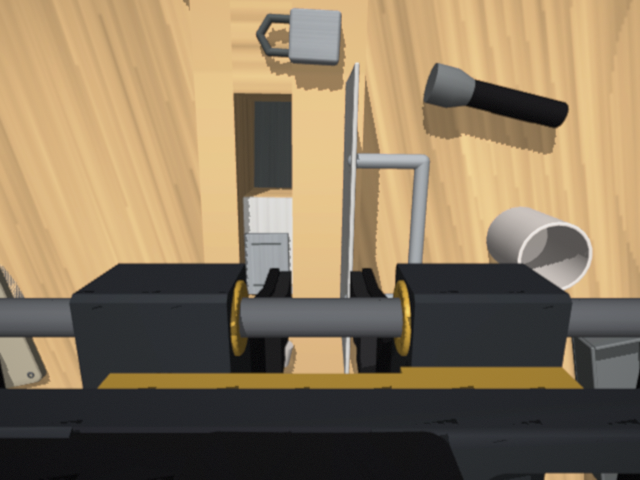

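The flap is upright. In the side view the tally lies on the ledge around zoom px (460,345), and the chute is clear. I'll move over the recess, turn 90° and shut the fingers.

>>> step_arm(
  increments=[
    [[-0.01, -0.02, 0.0], [0, 0, -0.145]],
    [[-0.025, -0.04, 0.0], [0, 0, -0.29]],
    [[-0.04, -0.06, 0], [0, 0, -0.435]],
    [[-0.06, -0.06, 0], [0, 0, -0.58]],
    [[-0.08, -0.06, 0], [0, 0, -0.725]],
  ],
  hand=1,
)

```text
time: 7.35
ee_pos: [0.4782, -0.0049, 0.356]
eef_rot: [0.51, 0.86, -0.002, 0.001]
ft_force: [-0.0, 0.1, 0.4]
width: 0.0009
```

>>> step_arm(
  increments=[
    [[0, 0, 0.01], [0, 0, -0.145]],
    [[0, 0, 0.02], [0, 0, -0.29]],
    [[0, 0, 0.03], [0, 0, -0.435]],
    [[0, 0, 0.04], [0, 0, -0.58]],
    [[0, 0, 0.05], [0, 0, -0.725]],
  ],
)

```text
time: 7.85
ee_pos: [0.4787, -0.0052, 0.3057]
eef_rot: [0.169, 0.986, -0.002, 0.0]
ft_force: [-0.0, -1.0, -0.1]
width: 0.0
```

```bash
python3 g.py -15 -78 200 3.1416;  python3 - <<'E'
from bench import r
from h import *
for n in ["top","wrist"]:
    c=r.camera(n); im=c["pixels"]
    if n!="wrist":
        x0,y0=(200,200) if n=="top" else (260,180)
        im=cv2.resize(im[y0:y0+145,x0:x0+190],None,fx=4,fy=4,interpolation=cv2.INTER_CUBIC)
    cv2.imwrite(f"pics/{n}3.png",im)
E
```

```text
t 7.85 shelf mm [-15.9 -78.5 305.7] F [ 0.2 -0.9 -0.1] w 0.0
([-0.0007, 0.0009, 0.1057], [-0.0032, 0.0009, -0.1023])
```

View pics/wrist3.png

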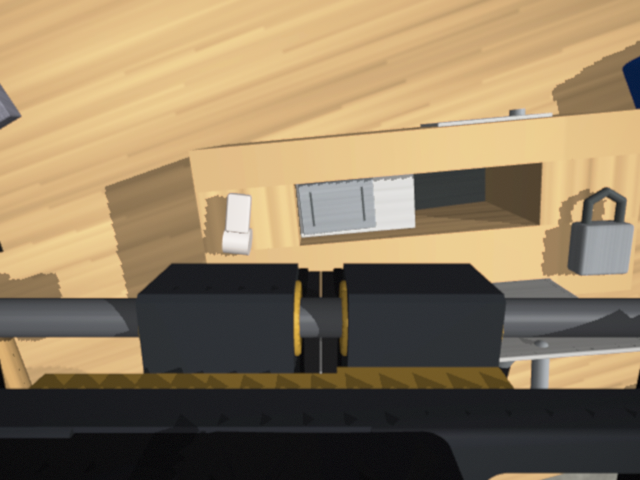

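```bash
python3 - <<'E'
from bench import r
from h import *
c=r.camera("wrist")
for n,p,z in(("rec +y front",(541,163),.13),("rec +y rear",(541,224),.13),("rec -y rear",(301,243),.13),("tally -y front",(297,185),.113),("tally +y front",(373,180),.113),("tally +y rear",(376,229),.113),("ledge end rear",(414,227),.105),("ledge end front",(413,176),.105),("shelf front -y",(190,150),.13)):
    print(n,np.round(ws(plane(c,p,z)),1))
E
```

```text
rec +y front [-37.1  99.3 130. ]
rec +y rear [ 13.2 100.4 130. ]
rec -y rear [  8.6 -99.  130. ]
tally -y front [-38.1 -97.8 113. ]
tally +y front [-35.5 -33.2 113. ]
tally +y rear [  7.5 -33.8 113. ]
ledge end rear [ 11.2   0.9 105. ]
ledge end front [-34.2   2.4 105. ]
shelf front -y [ -76.8 -177.8  130. ]
```

>>> step_arm(
  increments=[
    [[0, 0.001, 0.03], [0, 0, -0.1]],
    [[0, 0.001, 0.07], [0, 0, -0.1]],
    [[0, 0.001, 0.11], [0, 0, -0.1]],
    [[0, 0.001, 0.145], [0, 0, -0.1]],
    [[0, 0.001, 0.17], [0, 0, -0.1]],
  ],
)

```text
time: 8.5
ee_pos: [0.4783, -0.0049, 0.1343]
eef_rot: [0.126, 0.992, -0.002, -0.001]
ft_force: [0.3, -0.5, -0.0]
width: 0.001
```

>>> step_arm(
  increments=[
    [[0, 0, 0.003], [0, 0, 0]],
    [[0, 0, 0.006], [0, 0, 0]],
    [[0, 0, 0.009], [0, 0, 0]],
    [[0, 0, 0.012], [0, 0, 0]],
    [[0, 0, 0.015], [0, 0, 0]],
  ],
)

```text
time: 9.0
ee_pos: [0.4789, -0.005, 0.12]
eef_rot: [0.127, 0.992, -0.002, 0.0]
ft_force: [0.4, -0.5, -0.5]
width: 0.0006
```

```bash
python3 g.py -15 -78 116 3.1416
```

```text
t 9.0 shelf mm [-15.8 -78.2 120. ] F [ 0.5 -0.4 -0.5] w 0.0006
([-0.0008, 0.0002, 0.004], [-0.0033, 0.0004, -0.0171])
```

Next, a slow touch-down, 1 mm at a time.

>>> step_arm(
  increments=[
    [[0, 0, 0.001], [0, 0, -0.017]],
    [[0, 0, 0.002], [0, 0, -0.017]],
    [[0, 0, 0.003], [0, 0, -0.017]],
    [[0, 0, 0.004], [0, 0, -0.017]],
  ],
)

```text
time: 9.4
ee_pos: [0.4789, -0.005, 0.116]
eef_rot: [0.118, 0.993, -0.002, 0.0]
ft_force: [-0.1, 0.5, -0.0]
width: 0.0007
```

>>> step_arm(
  increments=[
    [[0, 0, 0.0005], [0, 0, 0]],
    [[0, 0, 0.001], [0, 0, 0]],
  ],
)

```text
time: 9.6
ee_pos: [0.4789, -0.005, 0.115]
eef_rot: [0.118, 0.993, -0.002, 0.0]
ft_force: [-0.0, -0.8, -0.8]
width: 0.0004
```

>>> step_arm(
  increments=[
    [[0, 0, 0.0005], [0, 0, 0]],
    [[0, 0, 0.001], [0, 0, 0]],
  ],
)

```text
time: 9.8
ee_pos: [0.4789, -0.0051, 0.1139]
eef_rot: [0.118, 0.993, -0.002, 0.0]
ft_force: [-0.4, -0.3, -0.1]
width: 0.0006
```

>>> step_arm(
  increments=[
    [[0, 0, 0.0004], [0, 0, 0]],
    [[0, 0, 0.0008], [0, 0, 0]],
  ],
)

```text
time: 10.0
ee_pos: [0.4791, -0.005, 0.1135]
eef_rot: [0.118, 0.993, -0.002, 0.0]
ft_force: [-2.5, -0.7, 8.2]
width: 0.0005
```

>>> step_arm(
  increments=[
    [[0, 0, 0.0004], [0, 0, 0]],
    [[0, 0, 0.0008], [0, 0, 0]],
  ],
)

```text
time: 10.2
ee_pos: [0.4796, -0.005, 0.1135]
eef_rot: [0.118, 0.993, -0.002, 0.001]
ft_force: [-2.2, -0.3, 11.3]
width: 0.0003
```

>>> step_arm(
  increments=[
    [[0, 0.002, 0.0006], [0, 0, 0]],
    [[0, 0.004, 0.0006], [0, 0, 0]],
    [[0, 0.006, 0.0006], [0, 0, 0]],
  ],
)

```text
time: 10.5
ee_pos: [0.4816, 0.0004, 0.1135]
eef_rot: [0.119, 0.993, -0.002, 0.001]
ft_force: [-1.2, -1.6, 5.2]
width: 0.0005
```

```bash
cat > t.py <<'E'
from bench import r
from h import *
stat(r.read_state())
c=r.camera("wrist"); im=c["pixels"][120:300,240:600]; cv2.imwrite("pics/w_t%05d.png"%(r.read_state()["time"]*100),cv2.resize(im,None,fx=2,fy=2))
E
python3 t.py; ls pics|tail -1
```

```text
t 10.5 shelf mm [-14.4 -72.3 113.5] F [-0.8 -1.8  5.2] w 0.0005
wrist3.png
```

```bash
ls pics|grep w_t
```

```text
w_t01055.png
```

View pics/w_t01055.png

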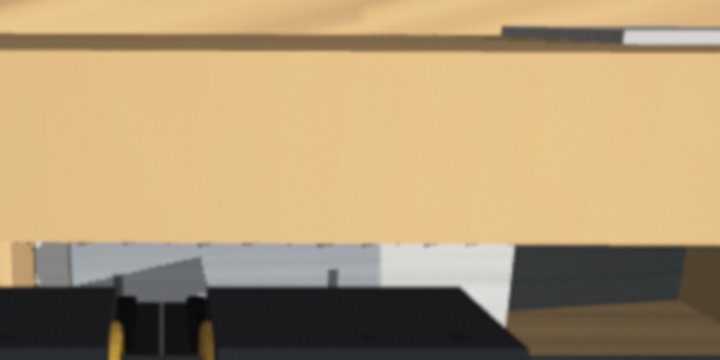

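The tally's left edge has come away from the end wall (zoom px 38 to 72), so it is following the fingers. I'll carry on.

>>> step_arm(
  increments=[
    [[0, 0.002, 0.0006], [0, 0, 0]],
    [[0, 0.004, 0.0006], [0, 0, 0]],
    [[0, 0.006, 0.0006], [0, 0, 0]],
    [[0, 0.008, 0.0006], [0, 0, 0]],
    [[0, 0.01, 0.0006], [0, 0, 0]],
  ],
)

```text
time: 11.05
ee_pos: [0.4846, 0.0102, 0.1134]
eef_rot: [0.119, 0.993, -0.002, 0.002]
ft_force: [0.1, -1.6, 5.5]
width: 0.0003
```

```bash
python3 t.py
```

```text
t 11.05 shelf mm [-13.8 -62.  113.4] F [ 0.5 -1.5  5.5] w 0.0003
```

>>> step_arm(
  increments=[
    [[0, 0.0025, 0.0006], [0, 0, 0]],
    [[0, 0.005, 0.0006], [0, 0, 0]],
    [[0.0005, 0.0075, 0.0007], [0, 0, 0]],
    [[0.0005, 0.01, 0.0007], [0, 0, 0]],
    [[0.001, 0.0125, 0.0007], [0, 0, 0]],
  ],
)

```text
time: 11.6
ee_pos: [0.4873, 0.0227, 0.1133]
eef_rot: [0.119, 0.993, -0.002, 0.003]
ft_force: [-1.1, -1.5, 5.2]
width: 0.0004
```

```bash
python3 t.py; ls pics | grep w_t
```

```text
t 11.6 shelf mm [-14.1 -49.3 113.3] F [-0.8 -1.7  5.2] w 0.0004
w_t01055.png
w_t01110.png
w_t01165.png
```

View pics/w_t01165.png

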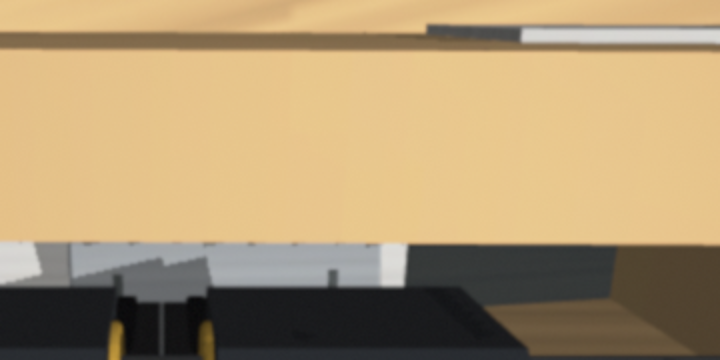

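>>> step_arm(
  increments=[
    [[0, 0.0025, 0.0006], [0, 0, 0]],
    [[0, 0.005, 0.0006], [0, 0, 0]],
    [[0.0, 0.0075, 0.0007], [0, 0, 0]],
    [[0.0, 0.01, 0.0007], [0, 0, 0]],
    [[0.0005, 0.0125, 0.0007], [0, 0, 0]],
  ],
)

```text
time: 12.15
ee_pos: [0.4904, 0.0352, 0.1131]
eef_rot: [0.119, 0.993, -0.002, 0.003]
ft_force: [0.3, -1.8, 6.7]
width: 0.0001
```

```bash
python3 t.py; ls pics | grep w_t|tail -1
```

```text
t 12.15 shelf mm [-14.  -36.4 113.1] F [ 0.7 -1.7  6.7] w 0.0001
w_t01220.png
```

The tally follows without slipping: its right edge stays at zoom px 378 while the ledge end moves closer, now at 405.

>>> step_arm(
  increments=[
    [[0, 0.0025, 0.0006], [0, 0, 0]],
    [[0, 0.005, 0.0006], [0, 0, 0]],
    [[0.0, 0.0075, 0.0007], [0, 0, 0]],
    [[0.0, 0.01, 0.0007], [0, 0, 0]],
    [[0.0005, 0.0125, 0.0007], [0, 0, 0]],
  ],
)

```text
time: 12.7
ee_pos: [0.4936, 0.0476, 0.113]
eef_rot: [0.119, 0.993, -0.002, 0.004]
ft_force: [-0.4, -1.7, 5.7]
width: 0.0003
```

```bash
python3 t.py; ls pics | grep w_t|tail -1
```

```text
t 12.7 shelf mm [-13.9 -23.6 113. ] F [ 0.  -1.8  5.7] w 0.0003
w_t01275.png
```

>>> step_arm(
  increments=[
    [[0, 0.0025, 0.0006], [0, 0, 0]],
    [[0, 0.005, 0.0006], [0, 0, 0]],
    [[0.0, 0.0075, 0.0007], [0, 0, 0]],
    [[0.0, 0.01, 0.0007], [0, 0, 0]],
    [[0.0005, 0.0125, 0.0007], [0, 0, 0]],
  ],
)

```text
time: 13.25
ee_pos: [0.4967, 0.0601, 0.1129]
eef_rot: [0.119, 0.993, -0.002, 0.005]
ft_force: [-0.3, -2.0, 6.5]
width: 0.0007
```

```bash
python3 t.py; ls pics | grep w_t|tail -1
```

```text
t 13.25 shelf mm [-13.7 -10.7 112.9] F [ 0.1 -2.   6.5] w 0.0007
w_t01330.png
```

View pics/w_t01275.png

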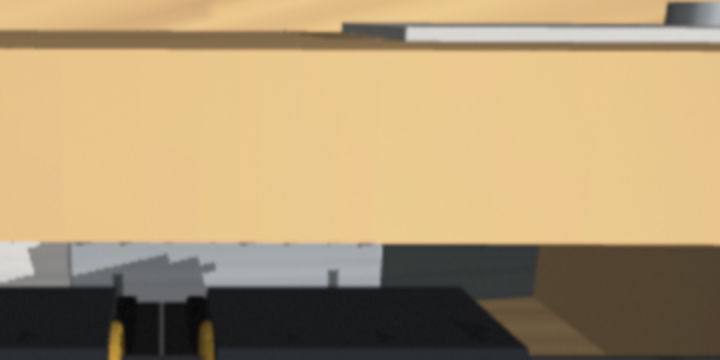

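>>> step_arm(
  increments=[
    [[0, 0.0025, 0.0006], [0, 0, 0]],
    [[0, 0.005, 0.0006], [0, 0, 0]],
    [[0.0, 0.007, 0.0006], [0, 0, 0]],
    [[0.0, 0.008, 0.0006], [0, 0, 0]],
  ],
)

```text
time: 13.7
ee_pos: [0.4991, 0.0683, 0.1128]
eef_rot: [0.118, 0.993, -0.002, 0.006]
ft_force: [-0.4, -1.7, 6.4]
width: 0.0004
```

```bash
python3 t.py
```

```text
t 13.7 shelf mm [-13.3  -2.2 112.8] F [ 0.1 -1.8  6.4] w 0.0004
```

The tally's centre should now be at about y=+10, past the end. I'll lift off straight up so it tips.

>>> step_arm(
  increments=[
    [[0, 0, -0.01], [0, 0, 0]],
    [[0, 0, -0.03], [0, 0, 0]],
    [[0, 0, -0.07], [0, 0, 0]],
    [[0, 0, -0.11], [0, 0, 0]],
    [[0, 0, -0.16], [0, 0, 0]],
  ],
)

```text
time: 14.25
ee_pos: [0.4964, 0.0694, 0.274]
eef_rot: [0.118, 0.993, -0.002, 0.005]
ft_force: [0.8, -0.2, 0.5]
width: 0.0006
```

```bash
python3 - <<'E'
from bench import r
from h import *
stat(r.read_state())
c=r.camera("wrist"); cv2.imwrite("pics/w_lift.png",c["pixels"])
c=r.camera("side");x0,y0=(260,180); cv2.imwrite("pics/s_lift.png",cv2.resize(c["pixels"][y0:y0+145,x0:x0+190],None,fx=4,fy=4,interpolation=cv2.INTER_CUBIC))
E
```

```text
t 14.25 shelf mm [-16.2  -1.7 274. ] F [0.8 0.  0.5] w 0.0006
```

View pics/w_lift.png

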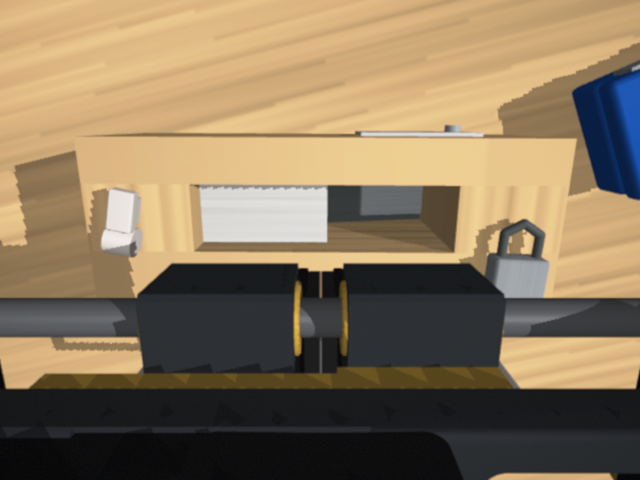

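View pics/s_lift.png

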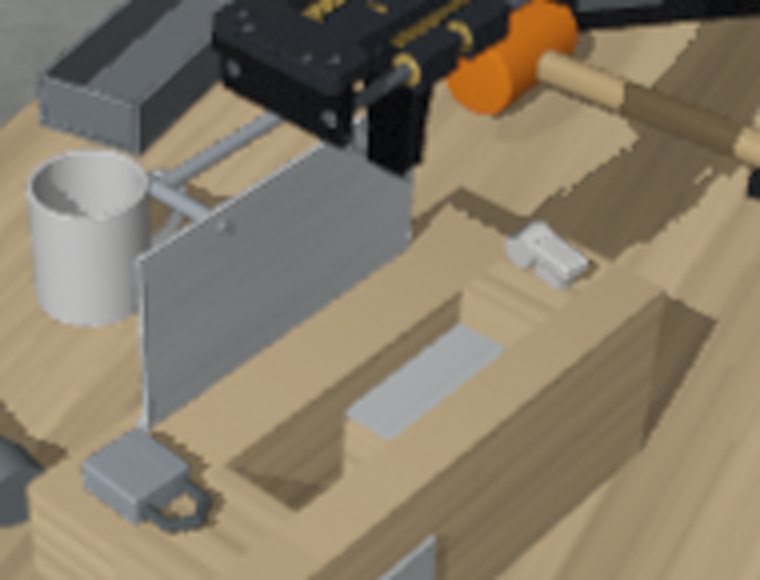

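The ledge is empty and a flat grey plate shows in the chute at wrist px (390,200), so the tally has dropped. I'll check its position, then return to the bar.

```bash
python3 - <<'E'
from bench import r
from h import *
c=r.camera("wrist")
for p in((362,186),(362,214),(422,214),(422,186)): print(p,[np.round(ws(plane(c,p,z)),1).tolist() for z in(.03,.043)])
E
python3 g.py 105.5 2.2 310 1.5708
```

```text
(362, 186) [[-18.9, 40.2, 30.0], [-21.0, 38.9, 43.0]]
(362, 214) [[9.4, 41.0, 30.0], [6.5, 39.7, 43.0]]
(422, 214) [[9.4, 101.4, 30.0], [6.5, 98.2, 43.0]]
(422, 186) [[-18.9, 99.6, 30.0], [-21.0, 96.4, 43.0]]
t 14.4 shelf mm [-14.1  -0.6 276.3] F [-0.   0.1 -0.9] w 0.0
([-0.1201, 0.0028, -0.0317], [0.0115, 0.0151, 1.5705])
```

>>> step_arm(
  increments=[
    [[0, 0, -0.02], [0, 0, 0.145]],
    [[0, 0, -0.04], [0, 0, 0.29]],
    [[0, 0, -0.05], [0, 0, 0.435]],
    [[0, 0, -0.06], [0, 0, 0.58]],
    [[0, 0, -0.07], [0, 0, 0.725]],
  ],
  hand=0.45,
)

```text
time: 14.9
ee_pos: [0.4971, 0.0704, 0.3459]
eef_rot: [0.465, 0.885, 0.001, 0.008]
ft_force: [-0.1, -0.3, -0.5]
width: 0.0227
```

>>> step_arm(
  increments=[
    [[0, 0, 0], [0, 0, 0.145]],
    [[0, 0, 0], [0, 0, 0.29]],
    [[0, 0, 0], [0, 0, 0.435]],
    [[0, 0, 0], [0, 0, 0.58]],
    [[0, 0, 0], [0, 0, 0.725]],
  ],
)

```text
time: 15.4
ee_pos: [0.4966, 0.0704, 0.345]
eef_rot: [0.751, 0.661, 0.003, 0.006]
ft_force: [0.4, -0.3, -0.4]
width: 0.0239
```

```bash
python3 g.py 105.5 2.2 310 1.5708
```

```text
t 15.4 shelf mm [-16.3  -0.8 345. ] F [ 0.4 -0.2 -0.4] w 0.0239
([-0.0102, 0.1209, 0.0366], [0.0134, 0.0037, 0.1092])
```

>>> step_arm(
  increments=[
    [[-0.002, 0.03, 0], [0.013, 0.004, 0.109]],
    [[-0.005, 0.07, 0], [0.013, 0.004, 0.109]],
    [[-0.008, 0.1, 0.01], [0.013, 0.004, 0.109]],
    [[-0.0102, 0.121, 0.02], [0.013, 0.004, 0.109]],
    [[-0.0102, 0.121, 0.035], [0.013, 0.004, 0.109]],
  ],
)

```text
time: 15.9
ee_pos: [0.6172, 0.0436, 0.3092]
eef_rot: [0.786, 0.618, -0.0, -0.001]
ft_force: [-0.3, -1.0, -0.3]
width: 0.024
```

```bash
python3 g.py 105.5 2.2 214.9 1.5708; python3 - <<'E'
from bench import r
from h import *
c=r.camera("wrist"); cv2.imwrite("pics/w_re.png",c["pixels"])
E
```

```text
t 15.9 shelf mm [107.2   1.5 309.2] F [-0.1 -1.  -0.3] w 0.024
([0.0006, -0.0015, 0.0943], [-0.0023, -0.0009, -0.001])
```

View pics/w_re.png

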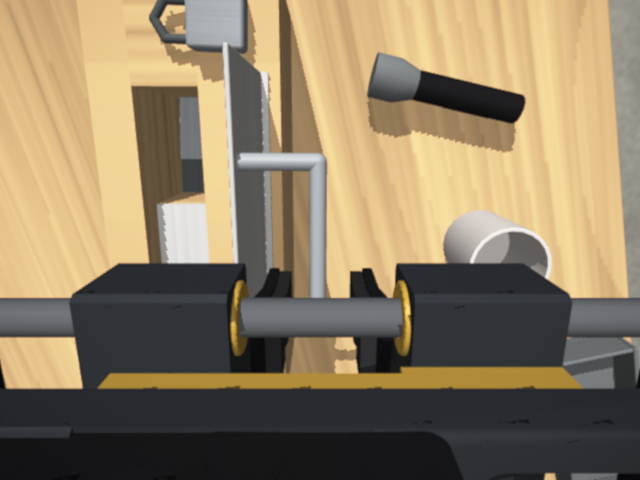

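The bar (column 318) lies between the open pads (290 to 352). I'll go down and close.

>>> step_arm(
  increments=[
    [[0.0006, -0.0015, 0.03], [0, 0, 0]],
    [[0.0006, -0.0015, 0.065], [0, 0, 0]],
    [[0.0006, -0.0015, 0.088], [0, 0, 0]],
    [[0.0006, -0.0015, 0.0943], [0, 0, 0]],
    [[0.0006, -0.0015, 0.0943], [0, 0, 0]],
  ],
)

```text
time: 16.45
ee_pos: [0.6126, 0.0455, 0.2122]
eef_rot: [0.786, 0.619, -0.002, -0.002]
ft_force: [0.1, -1.1, 0.7]
width: 0.0239
```

>>> step_arm(
  increments=[
    [[0, 0, 0], [0, 0, 0]],
    [[0, 0, 0], [0, 0, 0]],
    [[0, 0, 0], [0, 0, 0]],
    [[0, 0, 0], [0, 0, 0]],
  ],
  hand=1,
)

```text
time: 16.85
ee_pos: [0.6138, 0.0455, 0.2139]
eef_rot: [0.786, 0.619, -0.001, -0.001]
ft_force: [3.5, -1.0, 6.1]
width: 0.0088
```

```bash
python3 arc.py -0.35
```

```text
t 16.85 shelf mm [103.5   2.6 213.9] F [ 3.7 -0.2  6.1] w 0.0088
theta est 1.579 radius 112.5
[[[0.0, -0.007, -0.0037], [-0.0033, -0.0004, 0.0004]], [[0.0, -0.0146, -0.0061], [-0.0033, -0.0004, 0.0004]], [[0.0, -0.0223, -0.008], [-0.0033, -0.0004, 0.0004]], [[0.0, -0.0301, -0.0093], [-0.0033, -0.0004, 0.0004]], [[0.0, -0.038, -0.0101], [-0.0033, -0.0004, 0.0004]]]
```

>>> step_arm(
  increments=[
    [[0, -0.007, -0.0035], [0, 0, 0]],
    [[0, -0.0146, -0.006], [0, 0, 0]],
    [[0, -0.0223, -0.008], [0, 0, 0]],
    [[0, -0.0301, -0.0093], [0, 0, 0]],
    [[0, -0.038, -0.0101], [0, 0, 0]],
  ],
)

```text
time: 17.35
ee_pos: [0.5765, 0.0547, 0.2246]
eef_rot: [0.786, 0.619, -0.0, -0.001]
ft_force: [3.6, 1.0, -0.4]
width: 0.0093
```

```bash
python3 arc.py -0.35
```

```text
t 17.35 shelf mm [ 65.1   2.7 224.6] F [ 3.3  1.8 -0.4] w 0.0093
theta est 1.225 radius 113.8
[[[0.0, -0.008, 0.0003], [-0.0022, -0.0006, 0.0004]], [[0.0, -0.0159, 0.0007], [-0.0022, -0.0006, 0.0004]], [[0.0, -0.0238, 0.0016], [-0.0022, -0.0006, 0.0004]], [[0.0, -0.0316, 0.003], [-0.0022, -0.0006, 0.0004]], [[0.0, -0.0392, 0.005], [-0.0022, -0.0006, 0.0004]]]
```

>>> step_arm(
  increments=[
    [[0, -0.008, 0.0001], [0, 0, 0]],
    [[0, -0.0159, 0.0006], [0, 0, 0]],
    [[0, -0.0238, 0.0016], [0, 0, 0]],
    [[0, -0.0316, 0.003], [0, 0, 0]],
    [[0, -0.0392, 0.005], [0, 0, 0]],
  ],
)

```text
time: 17.85
ee_pos: [0.5377, 0.0642, 0.2195]
eef_rot: [0.786, 0.619, -0.0, -0.001]
ft_force: [3.0, 1.5, -0.5]
width: 0.009
```

```bash
python3 arc.py -0.35
```

```text
t 17.85 shelf mm [ 25.1   2.9 219.5] F [ 2.5  2.2 -0.5] w 0.009
theta est 0.868 radius 113.4
[[[0.0, -0.0075, 0.0027], [-0.0023, -0.0008, 0.0006]], [[0.0, -0.0148, 0.0058], [-0.0023, -0.0008, 0.0006]], [[0.0, -0.0218, 0.0094], [-0.0023, -0.0008, 0.0006]], [[0.0, -0.0286, 0.0134], [-0.0023, -0.0008, 0.0006]], [[0.0, -0.0351, 0.018], [-0.0023, -0.0008, 0.0006]]]
```

>>> step_arm(
  increments=[
    [[0, -0.0075, 0.0027], [0, 0, 0]],
    [[0, -0.0148, 0.0058], [0, 0, 0]],
    [[0, -0.0218, 0.0094], [0, 0, 0]],
    [[0, -0.0286, 0.0134], [0, 0, 0]],
    [[0, -0.0351, 0.018], [0, 0, 0]],
  ],
)

```text
time: 18.35
ee_pos: [0.5031, 0.0727, 0.2013]
eef_rot: [0.786, 0.619, -0.0, -0.001]
ft_force: [4.6, 0.8, -0.7]
width: 0.009
```

```bash
python3 arc.py -0.3
```

```text
t 18.35 shelf mm [-10.5   3.  201.3] F [ 4.3  1.8 -0.7] w 0.009
theta est 0.513 radius 113.3
[[[-0.0, -0.0053, 0.0043], [-0.0021, -0.001, 0.0007]], [[-0.0, -0.0103, 0.0089], [-0.0021, -0.001, 0.0007]], [[-0.0, -0.015, 0.0138], [-0.0021, -0.001, 0.0007]], [[-0.0, -0.0194, 0.0189], [-0.0021, -0.001, 0.0007]], [[-0.0, -0.0236, 0.0243], [-0.0021, -0.001, 0.0007]]]
```

>>> step_arm(
  increments=[
    [[0, -0.0053, 0.0043], [0, 0, 0]],
    [[0, -0.0103, 0.0089], [0, 0, 0]],
    [[0, -0.015, 0.0138], [0, 0, 0]],
    [[0, -0.0194, 0.0189], [0, 0, 0]],
    [[0, -0.0236, 0.0243], [0, 0, 0]],
  ],
)

```text
time: 18.85
ee_pos: [0.4799, 0.0783, 0.1767]
eef_rot: [0.786, 0.619, -0.0, -0.001]
ft_force: [7.4, 1.0, -1.9]
width: 0.0091
```

```bash
python3 arc.py -0.22
```

```text
t 18.85 shelf mm [-34.3   3.  176.7] F [ 7.   2.7 -1.9] w 0.0091
theta est 0.21 radius 113.3
[[[-0.0, -0.0028, 0.0041], [-0.0017, -0.0011, 0.0006]], [[-0.0, -0.0054, 0.0084], [-0.0017, -0.0011, 0.0006]], [[-0.0, -0.0078, 0.0127], [-0.0017, -0.0011, 0.0006]], [[-0.0, -0.01, 0.0172], [-0.0017, -0.0011, 0.0006]], [[-0.0, -0.0121, 0.0218], [-0.0017, -0.0011, 0.0006]]]
```

>>> step_arm(
  increments=[
    [[0, -0.0027, 0.004], [0, 0, 0]],
    [[0, -0.0052, 0.0083], [0, 0, 0]],
    [[0, -0.0075, 0.0127], [0, 0, 0]],
    [[0, -0.0095, 0.0172], [0, 0, 0]],
    [[0, -0.0114, 0.0212], [0, 0, 0]],
  ],
)

```text
time: 19.35
ee_pos: [0.4685, 0.081, 0.1553]
eef_rot: [0.786, 0.619, -0.0, -0.001]
ft_force: [1.0, -1.6, 17.4]
width: 0.0087
```

>>> step_arm(
  increments=[
    [[0, 0, 0.0005], [0, 0, 0]],
    [[0, 0, 0.001], [0, 0, 0]],
  ],
)

```text
time: 19.55
ee_pos: [0.4686, 0.081, 0.155]
eef_rot: [0.786, 0.619, -0.0, -0.001]
ft_force: [-4.6, -0.3, 16.4]
width: 0.0089
```

```bash
python3 arc.py -0.02
```

```text
t 19.55 shelf mm [-46.   3. 155.] F [-4.4 -1.4 16.4] w 0.0089
theta est -0.008 radius 112.9
[[[0.0, -0.0006, 0.0003], [-0.0017, -0.0004, 0.0006]], [[0.0, -0.0007, 0.0007], [-0.0017, -0.0004, 0.0006]], [[0.0, -0.0009, 0.0011], [-0.0017, -0.0004, 0.0006]], [[0.0, -0.0011, 0.0015], [-0.0017, -0.0004, 0.0006]], [[-0.0, -0.0012, 0.0019], [-0.0017, -0.0004, 0.0006]]]
```

At shut the bar is back at its starting height and resists with 16 N, so the flap is seated. I'll release and retreat.

>>> step_arm(
  increments=[
    [[0, 0, 0], [0, 0, 0]],
    [[0, 0, 0], [0, 0, 0]],
    [[0, 0, 0], [0, 0, 0]],
    [[0, 0, 0], [0, 0, 0]],
  ],
  hand=0.2,
)

```text
time: 19.95
ee_pos: [0.4683, 0.0809, 0.1547]
eef_rot: [0.786, 0.619, -0.001, -0.001]
ft_force: [0.7, 0.5, -0.6]
width: 0.0309
```

>>> step_arm(
  increments=[
    [[0, 0, -0.02], [0, 0, 0]],
    [[0, 0, -0.05], [0, 0, 0]],
    [[0, 0, -0.09], [0, 0, 0]],
    [[0, 0, -0.13], [0, 0, 0]],
    [[-0.03, 0, -0.15], [0, 0, 0]],
  ],
)

```text
time: 20.45
ee_pos: [0.4624, 0.0549, 0.3079]
eef_rot: [0.784, 0.621, 0.001, -0.0]
ft_force: [0.8, 0.1, -0.5]
width: 0.0351
```

>>> step_arm(
  increments=[
    [[-0.045, 0, 0], [0, 0, 0]],
    [[-0.09, 0, 0], [0, 0, 0]],
    [[-0.135, 0, 0], [0, 0, 0]],
    [[-0.18, 0, 0], [0, 0, 0]],
    [[-0.22, 0, 0], [0, 0, 0]],
  ],
)

```text
time: 20.95
ee_pos: [0.411, -0.1615, 0.3073]
eef_rot: [0.784, 0.621, 0.001, -0.0]
ft_force: [1.1, -0.9, 0.3]
width: 0.0351
```

```bash
python3 - <<'E'
from bench import r
from h import *
stat(r.read_state())
for n in("side","top"):
    c=r.camera(n); cv2.imwrite(f"pics/{n}_end.png",c["pixels"])
    x0,y0=(200,215) if n=="top" else (260,225)
    a=cv2.imread(f"pics/{n}0.png")
    f=lambda im:cv2.resize(im[y0:y0+150,x0:x0+190],None,fx=2.1,fy=2.1,interpolation=cv2.INTER_CUBIC)
    cv2.imwrite(f"pics/{n}_cmp.png",np.hstack([f(a),f(c["pixels"])]))
E
```

```text
t 20.95 shelf mm [ -45.  -246.3  307.3] F [ 1.3 -0.6  0.3] w 0.0351
```

View pics/side_cmp.png

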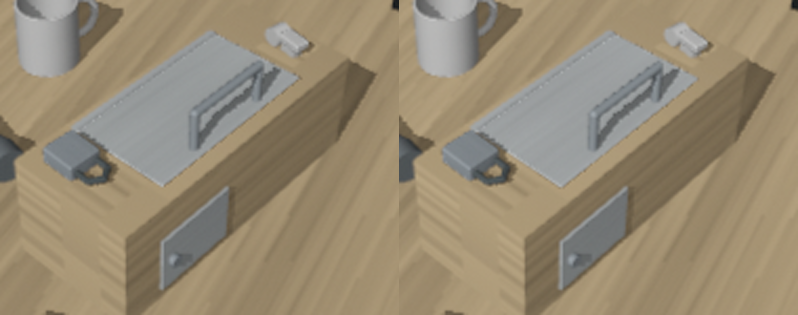

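View pics/top_cmp.png

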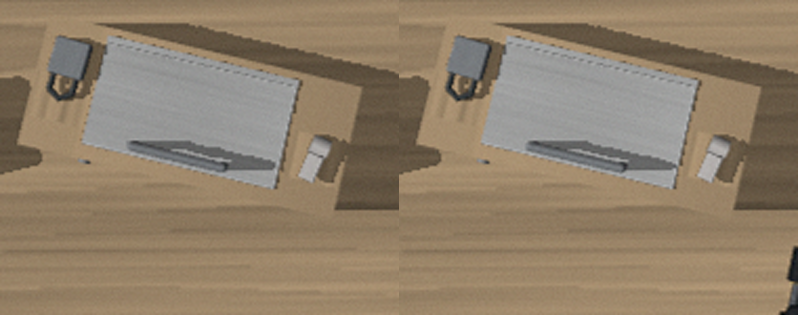

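View pics/side_end.png

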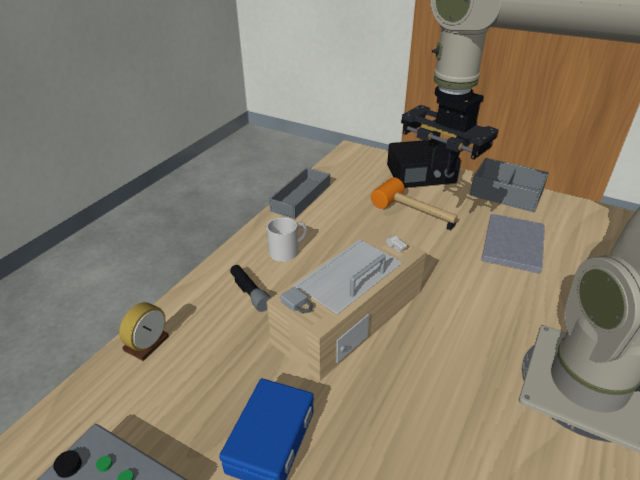

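The before and after views look identical. A pixel difference over the flap and bar will make this quantitative.

```bash
python3 - <<'E'
import cv2,numpy as np
a=cv2.imread("pics/side0.png",0).astype(np.float32);b=cv2.imread("pics/side_end.png",0).astype(np.float32)
for x0,y0,x1,y1 in((345,245,392,300),(290,240,405,315),(275,285,315,315)):
    print(np.abs(a-b)[y0:y1,x0:x1].mean(), cv2.phaseCorrelate(a[y0:y1,x0:x1].copy(),b[y0:y1,x0:x1].copy()))
E
```

```text
5.2978725 ((0.21674461006119827, 0.16883077631228716), 1.0242208421230317)
4.352348 ((0.083030274577375, 0.6462747412498473), 1.0144980008867053)
3.7241666 ((-0.011826426521984956, 0.05597044808878593), 1.0030611389875412)
```

```bash
python3 - <<'E'
from bench import r
print(r.close_job())
E
```

```text
the job is handed in; nothing more can be done
None
```

The job is done and handed in at about 21 s of the 72 s allowed; no verdict was reported.

- **Flap up:** I gripped the bar and swung the flap to about 1.58 rad. The camera view showed it upright.
- **Tally:** I touched it with shut fingers and slid it along the ledge. The highest vertical force read was about 11 N at touch-down, then 5 to 7 N while dragging, though force was only read at the end of each short move. After lifting off, the wrist view showed the ledge empty and the tally flat in the chute, at y of about 40 to 98 mm.
- **Flap down:** I took the bar again and lowered the flap at about 0.7 rad/s. It seated against about 16 N at its starting height, and I let go.

**Last checks:**
- The before and after pictures show the flap, padlock and whistle back at their starting positions. The bar moved about 0.3 px and the padlock less than 0.1 px.
- One wider crop over the flap gave 0.65 px. That is well under the roughly 3 px a flap open by 0.05 rad would show, so I took it as image noise.
- By eye, the mug, tin, mallet and torch are in place in the side view. The gripper is clear of everything.
- The tally could not be looked at again once the flap was shut.
- My first shelf position was about 2 mm off in x, which showed when the bar was first gripped. I corrected it then.

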